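# Set the flat of a ceramic reference disc against the holder's alignment bar

## Task

Turn the white ceramic disc in its holder with a light fingertip until its flat edge faces the alignment bar, then slide the clamp jaw fully in so that the flat lies flush against the bar, press the jaw on the disc with about 14 N for half a second to seat it (under 9 N is too little), and let go with the jaw touching the disc. The disc chips above 22 N: stay below that at all times, keep it lying in the holder, and leave everything else on the bench where it is.

Things in the scene. Friction and masses are not known exactly. Their poses are not given: they have to be found in the camera images.
- stage: Disc holder screwed to the bench: dark steel block, x from -140 to +56 mm, 122 mm wide (y), top at z = 16 mm. Its height is adjustable: the origin lies 0 to 8 mm above the bench, below the centre of the seated disc. x points from jaw to alignment bar, roughly away from the robot. Bar, guides and pins on it reach z = 22 mm, 2 mm below the disc's top. Ceramic slides and turns easily on it (friction about 0.11).
- bar_face (a point): Middle of the face of the steel alignment bar (90 mm along y, face at the holder's x = +38 mm) that the flat must lie against; 4 mm above the holder's top; axes as the holder's. While the disc's round edge meets the bar, its centre stays at x = -7 mm or less; with the flat on the bar it is at x = 0.
- nest_middle (a point): Middle of the nest, 8 mm behind the seated disc's centre, on the holder's top. Two side guides (inner faces at y = +/-46.5 mm, x -34 to +10 mm of the holder) leave the disc 1.5 mm play to either side; two 8 mm pins at x = -54, y = +/-28 mm keep its centre from going further back than x = -14 mm.
- disc_center (a point): Centre (half-way up) of the white ceramic disc: 90 mm in diameter, 8 mm thick, about 130 g, loose, with a 48 mm long flat cut on one side, 38 mm from the centre; too wide to grip. x points from the centre to the middle of the flat, z up. Its plain top face is 4 mm above this point (z = 24 mm of the holder).
- disc_flat (a point): Middle of the disc's flat, half-way up; x square to the flat, outward. A fingertip pressing 6 to 12 N on the top, 20 to 28 mm from the centre, led in an arc about the centre, turns the disc, with some slip; it stays level. It is rigid: come down slowly and stop on force. Once the flat faces the bar within about 0.15 rad, the jaw squares it up as it pushes.
- jaw (a joint): Clamp jaw, an aluminium slide 30 mm wide, 6 mm high, moving along the holder's +x to the disc: 0 = fully back (front face at the holder's x = -72 mm), starts at 0 to 0.008 m; at 0.027 m its face just touches the disc seated with the flat on the bar; stop at 0.033. Sliding friction about 2 N; it stays where it is left.
- jaw_grip (a point): Middle of the jaw's black upright grip post: 16 x 16 mm, from 16 to 50 mm above the holder's origin; this point is 36 mm above it and 38 mm behind the jaw's front face. Axes as the holder's. The space on both sides (y) is free. Gripped with under 30 N the fingers may slip along it as the jaw presses.
- round_tile: Bystander: plain round white ceramic tile, 60 mm in diameter, 8 mm thick, without a flat, beside the holder. Origin at its underside.
- soft_brush: Bystander: small brush with a wooden handle, 130 mm long, lying beside the holder; low.
- tube_rack: Bystander: test tube rack 100 x 220 mm, 105 mm high with tubes. Origin at its underside.
- wash_bottle: Bystander: white bottle, 64 mm in diameter, 150 mm high. Origin at its underside.
- beaker: Bystander: glass beaker, 70 mm in diameter, 90 mm high. Origin at its underside.
- tip_box: Bystander: grey box of pipette tips 85 x 120 x 60 mm. Origin at its underside.
- specimen_jar: Bystander: small jar, 50 mm in diameter, 60 mm high. Origin at its underside.
Things that resemble listed ones, but are neither listed nor needed, are in the scene too. Leave any green or pink look-alike of the part that bears disc_center alone.

How it is judged:
By the outcome, as a careful person would: the job done as asked, in the order asked, and still so for the second after the job is handed in, with the robot touching nothing.
It also fails if it takes over 64 s, if anything falls off the work surface, if the arm or the gripper's body presses on something with over 40 N, if the wrist force passes 120 N, or if a joint passes its speed limit or range.

## Robot

A 7-joint arm with a two-finger parallel gripper is mounted at the origin on the work surface. World frame = base frame: x ahead of the robot, y to its left, z up, the work surface at z = 0. Lengths are in m, angles in rad, forces in N, time in s.
With the tool pointing down it reaches from about 0.35 to 0.9 m from the base axis. Payload 8.1 kg.
Tool frame: the origin (TCP) lies between the finger pads; the fingertips stand 17 mm ahead of it and the grasp point (between the pads) lies 2 mm behind it; z points along the fingers, y is the line along which they close (so a half turn about z gives the same grasp; the last joint's range is limited). The gripper opens to 92 mm and grips with 3 to 60 N. Pads are 19 mm wide; open, the fingers measure 130 mm over their backs; the gripper's body (75 mm by 190 mm) begins 47 mm behind the grasp point.
Start: joints at [-0.103, 0.434, 0.025, 1.573, -0.012, 1.134, -0.075], TCP at [0.625, -0, 0.244] pointing down, gripper open.
Joint ranges: [-2.62, 2.62], [-0.44, 2.09], [-1.27, 1.32], [0.08, 2.57], [-1.32, 4.46], [0.12, 2], [-2.74, 2.74]. Speed limits (rad/s): [2.22, 2.22, 3.01, 3.01, 3.14, 3.14, 3.14].

## Interface

Orientations are given as a rotation vector (axis times angle).
In Python, from cell import observe, get_image, calibration, sign_off, look_for, regions_of, landmark_of gives the robot as it stands.
- The arm moves only by the tool jog_arm, never from a script. Its argument "plan" is a list of rows, each an object with "offset": the shift along the tool's x, y, z normalised to -1 to 1, where 1 is 0.15 m, a list of three; "twist": the turn, a rotation vector about the tool's x, y, z normalised to -1 to 1, where 1 is 2 pi rad, a list of three; "fingers": the gripper command: -1 is shut, 1 is fully open, values between are in proportion. In form: [{"offset": [x, y, z], "twist": [ax, ay, az], "fingers": fingers}, ...]. A call has 1 to 20 rows; each row is the pose to reach, as a shift and turn from the pose commanded when the call began, along the tool's axes at that moment, turning the shorter way round; what a row does not reach only later rows make up. A row lasts 1/8 s, in which the tool goes at most 62.5 mm and 10.7 degrees, less where a joint would pass 70% of its speed; a pose out of reach is approached as far as the arm can. A call with a number of a shift or a turn outside -1 to 1 is refused whole. A call with a gripper value outside its range is refused whole. The fingers move at their own pace and stop on an object; "newtons" is the grip in N (left out, the last holds). Time passes only in rows, so rows that repeat a pose let the fingers close. It gives the time, the measured TCP pose, the force, the opening and the grip force at its end, in the units of the state.
- observe(): the state, without advancing time (a new reading comes with each control period).
- get_image(name): name is "scene" or "side" or "wrist"; returns the picture (400x640x3 uint8, red, green, blue); there is no depth.
- calibration(name): a dict with "fov_y" (degrees; the focal length in pixels is half the picture's height over the tangent of half this angle, whatever the lens; pixels are square), "cx", "cy" (the principal point, pixels), "position" and "attitude" of the camera in the world. Camera axes: x right, y down, z forward; pixel columns grow to the right and rows downward; lengths in m; the calibration is good to about 2 mm. A picture is of the moment at which its call begins: read the wrist's pose just before it. calibration takes no time and is no camera call; for the wrist camera it gives the pose at the moment of the call.
- sign_off(): hands the job in; it is judged then, once.
Trained networks look in the newest picture that a camera, given by its name, has taken for a name from the list of things; names that differ only in an ending like _2 or _b are one class to them, and where a whole thing is asked for, a point or a joint stands for the part that bears it (a point fixed in the world has none). Each returns a list of dicts, best first, with "conf" (0 to 1); they miss things now and then, are a little off and sometimes report something else, mostly with a low value. They report only what shows in the picture. A call takes as long as a camera call. They do not tell look-alikes from the thing itself.
- look_for(thing, camera): "box" ([left, top, width, height] as shares, 0 to 1, of the picture: columns of its width, rows of its height, round what is visible of it).
- regions_of(thing, camera): "region" (400x640 bool, what is visible of it) and "box" ([left, top, width, height] as shares, 0 to 1, of the picture: columns of its width, rows of its height, round what is visible of it).
- landmark_of(thing, camera): "at" ([row, column] as shares, 0 to 1, of the picture: columns of its width, rows of its height: a listed point, or the origin of a listed thing).
The state is a dict: "clock": time; "joints": joint angles; "dq": joint speeds; "joint_efforts": joint torques, N m; "position": TCP position; "ee_rot": TCP orientation; "force": force on the tool from outside, world axes, zero at the start; "ft_torque": the same for the moment, N m; "width": opening from 0.0 (shut) to 1.0 (fully open); "gripper_force": force on a finger pad.
Only numpy, scipy, OpenCV 4.12 (cv2) and the standard library are available. Lean on these libraries where they do the work, as an engineer would, in place of code of your own. Each camera call takes 0.05 s, during which the arm holds its last target. There are 200 camera calls.

## Working session

There is one attempt and no reset: what is moved stays moved. The work goes in short steps, Python scripts to look and compute and a tool call to move; the robot and the scene stay as the last step left them, time stands still between calls to the robot, and variables do not carry over. Pictures are saved under pics/ and viewed, at most 10 in all, crops included, and the job is handed in when it is done.

Besides the shell and the picture viewer there is one more tool, called after "Emit:" as name(argument=value, ...) on one line, values as JSON. jog_arm: Moves the arm, as the interface text tells. Scaled input: -1 to 1 covers 0.15 m each way for a shift and 2 pi rad each way for a turn. Its arguments: {"type":"object","properties":{"plan":{"type":"array","items":{"type":"object","properties":{"offset":{"type":"array","items":{"type":"number","minimum":-1,"maximum":1}},"twist":{"type":"array","items":{"type":"number","minimum":-1,"maximum":1}},"fingers":{"type":"number"}}}},"newtons":{"type":"number"}},"required":["plan"]}

```bash
mkdir -p pics; ls
cat > h.py <<'E'
import numpy as np, cv2
from scipy.spatial.transform import Rotation as R
from cell import *
def cam(n):
    c=calibration(n); f=200/np.tan(np.radians(c['fov_y'])/2); return c,f
def att(a):
    a=np.array(a,float)
    return a if a.shape==(3,3) else (R.from_rotvec(a).as_matrix() if a.size==3 else R.from_quat(a).as_matrix())
def ray(n,u,v,z,c=None):
    c0,f=c or cam(n); d=att(c0['attitude'])@np.array([(u-c0['cx'])/f,(v-c0['cy'])/f,1]); p=np.array(c0['position'])
    return p+d*(z-p[2])/d[2]
def proj(n,P,c=None):
    c0,f=c or cam(n); q=(np.atleast_2d(P)-c0['position'])@att(c0['attitude']); return q[:,:2]/q[:,2:]*f+[c0['cx'],c0['cy']]
def save(n,name):
    im=get_image(n); cv2.imwrite(f'pics/{name}.png',im[:,:,::-1]); return im
E
python3 - <<'E'
from h import *
for n in ['scene','side','wrist']:
    print(n,calibration(n)); save(n,n+'0')
    for t in ['disc_center','disc_flat','bar_face','nest_middle','jaw_grip']:
        print(t,[(round(d['conf'],2),np.round(np.array(d['at'])*[400,640],1)) for d in landmark_of(t,n)])
print(observe())
a=[cv2.imread(f'pics/{n}0.png') for n in ['scene','side']]
cv2.imwrite('pics/a.png',cv2.resize(np.vstack(a),(480,600)))
E
```

```text
pics
scene {'fov_y': 56.48929927243012, 'cx': 318.84810629966546, 'cy': 195.713059257832, 'position': array([ 1.07786207, -0.33405956,  0.79954803]), 'attitude': array([-2.19577955, -1.18072536,  0.42833172])}
disc_center [(0.97, array([223.8, 311.2])), (0.92, array([305.4, 295.9])), (0.88, array([166.4, 283. ])), (0.79, array([282.2, 354.3]))]
disc_flat [(0.85, array([162.6, 289.4])), (0.76, array([275.5, 342.4])), (0.61, array([221.2, 325.1])), (0.59, array([298.1, 308.7]))]
bar_face [(0.96, array([235.9, 319.2]))]
nest_middle [(0.81, array([225.3, 311.3]))]
jaw_grip [(0.59, array([189.7, 299.8]))]
side {'fov_y': 57.256450968061635, 'cx': 319.9097987813211, 'cy': 199.17479687290654, 'position': array([-0.0085287 , -0.68396096,  0.66506128]), 'attitude': array([-2.05887948,  0.75913526, -0.41086415])}
disc_center [(0.93, array([213. , 328.8])), (0.8, array([194.8, 376.1])), (0.63, array([240.7, 262.6])), (0.59, array([219.3, 407.9]))]
disc_flat [(0.77, array([201.6, 325.3])), (0.7, array([198.4, 370.2])), (0.67, array([210.6, 394.9])), (0.63, array([239.4, 248.2])), (0.3, array([216
[... 665 characters left out ...]
ock': 0.9, 'joints': array([-0.10260495,  0.43447151,  0.02500985,  1.57322109, -0.01158664,
        1.13399497, -0.07508179]), 'dq': array([-0.00087536, -0.00115209, -0.00242815,  0.00112017, -0.00123197,
        0.00070553, -0.00018519]), 'joint_efforts': array([-2.26400634e-04, -6.67651606e+01,  9.83442776e-01, -3.14809763e+01,
       -6.07802463e-02,  3.23677144e-02, -2.81176085e-05]), 'position': array([ 6.25004565e-01, -3.42119560e-05,  2.43751493e-01]), 'ee_rot': array([2.22147593e+00, 2.22133104e+00, 3.17472030e-05]), 'force': array([ 0.65891275, -0.57127181, -0.39747978]), 'ft_torque': array([-0.00435734, -0.04212965, -0.00523902]), 'gripper_force': 0.0, 'width': 1.0001806920953757}
```

View pics/wrist0.png

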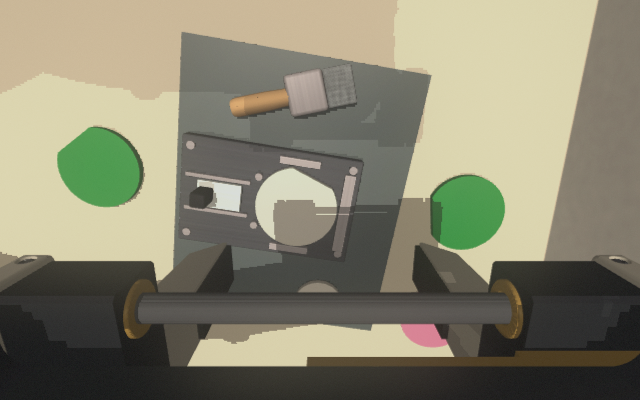

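View pics/scene0.png

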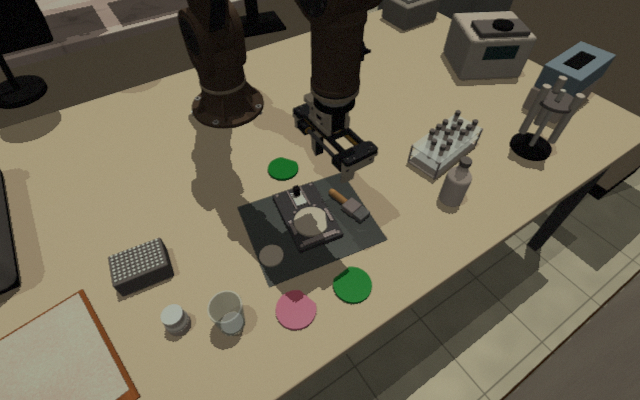

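```bash
cat >> h.py <<'E'
from scipy.optimize import least_squares
# feature model in holder frame (z above holder origin)
def fitpose(obs,x0,hw=0.003):
    # obs: list of (camtuple, holder point, uv, weight)
    def res(p):
        T=R.from_euler('z',p[2]).as_matrix(); r=[]
        for c,P,uv,w in obs:
            r+=list(w*(proj('',T@np.array(P)+[p[0],p[1],p[3]],c)[0]-uv))
        return r+[(p[3]-.004)/hw]
    s=least_squares(res,x0,loss='soft_l1'); return s.x,np.round(res(s.x),1)
E
python3 - <<'E'
from h import *
cs,cd,cw=cam('scene'),cam('side'),cam('wrist')
for uv in [(296,207),(203,198),(338,214),(98,166),(468,212)]: print(uv,ray('',*uv,.02,cw))
B,N=[.038,0,.020],[-.008,0,.016]
o=[(cs,B,[319.2,235.9],.5),(cs,N,[311.3,225.3],.5),(cd,B,[341.4,207.9],.5),(cd,N,[331.3,214.2],.5),(cw,B,[337.7,214.4],1)]
for xy,uv in [((-.14,.061),(184,132)),((.056,.061),(363,159)),((.056,-.061),(345,262)),((-.14,-.061),(179,238))]:
    o.append((cw,[*xy,.016],uv,.7))
p,r=fitpose(o,[.62,.08,-.1,.004]); print(p,r)
E
```

```text
(296, 207) [ 0.59490976 -0.03634341  0.02      ]
(203, 198) [ 0.49239828 -0.02596654  0.02      ]
(338, 214) [ 0.64177942 -0.04454882  0.02      ]
(98, 166) [0.38321874 0.00977733 0.02      ]
(468, 212) [ 0.7870555  -0.04209422  0.02      ]
[ 0.60470343 -0.03788539 -0.15858712 -0.00179071] [ 0.  -0.   0.3 -1.1  1.2  0.1 -0.1 -0.2  0.6 -1.5 -0.9  0.5  0.8  1.9
 -0.5  0.  -0.3 -0.1 -1.9]
```

Emit:
jog_arm(plan=[{"offset": [-0.09,-0.07,0.3],"twist": [0,0,0],"fingers": -1},{"offset": [-0.18,-0.13,0.6],"twist": [0,0,0],"fingers": -1},{"offset": [-0.18,-0.13,0.6],"twist": [0,0,0],"fingers": -1},{"offset": [-0.18,-0.13,0.6],"twist": [0,0,0],"fingers": -1},{"offset": [-0.18,-0.13,0.6],"twist": [0,0,0],"fingers": -1},{"offset": [-0.18,-0.13,0.6],"twist": [0,0,0],"fingers": -1}], newtons=40)

```text
clock: 1.65
position: [0.6065, -0.0264, 0.1551]
ee_rot: [2.22, 2.221, 0.003]
force: [-0.2, -0.4, -0.0]
width: 0.398
gripper_force: 0.0
```

Run:
```python
from h import *
print(observe()['position'],observe()['dq'].round(3),observe()['width'])
c=cam('wrist');print(c)
np.save('cw1.npy',np.array(c,dtype=object),allow_pickle=True)
im=save('wrist','wrist1')
p=[.6047,-.0379,-.1586,.001]
T=R.from_euler('z',p[2]).as_matrix()
for P in [(.038,0,.02),(-.14,.061,.016),(.056,.061,.016),(.056,-.061,.016),(-.14,-.061,.016)]:
    print(P,proj('',T@np.array(P)+[p[0],p[1],p[3]],c).round(1))
for t in ['disc_center','disc_flat','bar_face','nest_middle','jaw_grip']:
    print(t,[(round(d['conf'],2),np.round(np.array(d['at'])*[400,640],1)) for d in landmark_of(t,'wrist')])
r=regions_of('disc_center','wrist')
for i,d in enumerate(r): print(d['conf'],np.array(d['box'])*[640,400,640,400]); np.save(f'reg{i}.npy',d['region'])
```

```text
[ 0.60654665 -0.02643519  0.15513758] [ 0.003  0.002  0.003  0.012  0.    -0.003  0.001] 0.39795491057044824
({'fov_y': 60.36630997322906, 'cx': 322.6617214445148, 'cy': 203.35011699359413, 'position': array([0.60605993, 0.05403564, 0.29599145]), 'attitude': array([2.84245241e+00, 1.12414650e-03, 2.18643841e-03])}, np.float64(343.86690822156316))
(0.038, 0, 0.02) [[364.7 218.2]]
(-0.14, 0.061, 0.016) [[156.1 109.9]]
(0.056, 0.061, 0.016) [[400.6 149.7]]
(0.056, -0.061, 0.016) [[370.6 281.8]]
(-0.14, -0.061, 0.016) [[153.7 250.7]]
disc_center [(0.96, array([209.2, 308.4])), (0.91, array([156.9,  51.6])), (0.62, array([214.1, 526.3]))]
disc_flat [(0.98, array([221.1, 487.4])), (0.86, array([118.1,  16. ])), (0.75, array([169.7, 331. ]))]
bar_face [(0.87, array([217.1, 365.3]))]
nest_middle [(0.37, array([218.3, 365.9]))]
jaw_grip [(0.87, array([196.1, 184.3]))]
0.89 [  1.792 101.2   105.6   107.8  ]
0.85 [252.288 155.2   109.824 105.4  ]
0.82 [478.976 167.6   102.72   96.28 ]
```

View pics/wrist1.png

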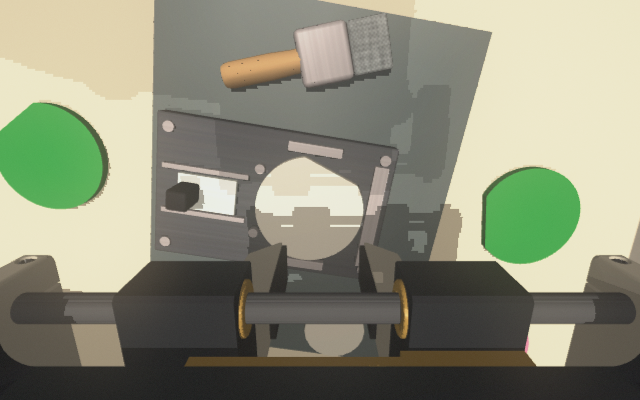

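```bash
cat >> h.py <<'E'
def discfit(reg,c,z,g):
    # (x,y,phi) of the disc in the world so its top outline matches the mask; g=initial guess
    from scipy.ndimage import distance_transform_edt as D
    reg=reg.astype(bool); sd=D(~reg)-D(reg); sd=cv2.GaussianBlur(sd.astype(np.float32),(0,0),1)
    a=np.linspace(-np.pi,np.pi,240,endpoint=False); rr=np.minimum(.045,np.where(np.cos(a)>.1,.038/np.maximum(np.cos(a),.1),.045))
    def res(p):
        P=np.c_[p[0]+rr*np.cos(a+p[2]),p[1]+rr*np.sin(a+p[2]),np.full(240,z)]
        uv=proj('',P,c).astype(np.float32)
        return cv2.remap(sd,uv[:,0].reshape(1,-1),uv[:,1].reshape(1,-1),cv2.INTER_LINEAR,borderMode=cv2.BORDER_REPLICATE)[0]
    best=min((least_squares(res,[g[0],g[1],f],loss='soft_l1',diff_step=1e-3,x_scale=[.01,.01,.3]) for f in np.arange(g[2]-.6,g[2]+.7,.3)),key=lambda s:s.cost)
    return best.x,best.cost
E
python3 - <<'E'
from h import *
c=tuple(np.load('cw1.npy',allow_pickle=True)); c=(c[0],float(c[1]))
im=cv2.imread('pics/wrist1.png')
o=[(c,[.038,0,.020],[365.3,217.1],1)]
for xy,uv in [((-.14,.061),(159,110)),((.056,.061),(397,149)),((-.14,-.061),(154,249))]: o.append((c,[*xy,.016],uv,1))
p,r=fitpose(o,[.6,-.04,-.15,.004]);print(p,r)
reg=np.load('reg1.npy')
print(reg.sum())
for z in (.024,.028,.032):
    q,cost=discfit(reg,c,z,[.597,-.037,.9]);print(z,q,cost)
    T=R.from_euler('z',p[2]).as_matrix(); print('in holder',(T.T@np.array([q[0]-p[0],q[1]-p[1],0]))[:2],'rel angle',q[2]-p[2])
for h in (.0,.004): print('post', ray('',170.5,196,.016+h,c), ray('',184,196,.036+h,c), T.T@(ray('',184,196,.036+h,c)-[p[0],p[1],0]))
E
```

```text
[ 0.60445163 -0.03795254 -0.15960065 -0.00215544] [-1.3 -0.1 -1.2 -0.3  2.5  0.3  1.   0.1 -2.1]
8507
0.024 [ 0.59493883 -0.03534181  1.05677604] 126.85396480560303
in holder [-0.00980682  0.00106574] rel angle 1.216376693460341
0.028 [ 0.59521629 -0.03424135  1.0678791 ] 100.06684350967407
in holder [-0.00970777  0.00219631] rel angle 1.2274797442660292
0.032 [ 0.59554498 -0.03314688  1.0645421 ] 190.21922755241394
in holder [-0.00955719  0.0033291 ] rel angle 1.2241427500572373
post [ 0.47780469 -0.02587848  0.016     ] [ 0.49756465 -0.02016375  0.036     ] [-0.1083556   0.00057581  0.036     ]
post [ 0.47963696 -0.02473682  0.02      ] [ 0.49923387 -0.01902218  0.04      ] [-0.10688903  0.00196815  0.04      ]
```

Emit:
jog_arm(plan=[{"offset": [0.093,-0.097,0.2],"twist": [0,0,0],"fingers": -1},{"offset": [0.093,-0.097,0.4],"twist": [0,0,0],"fingers": -1},{"offset": [0.093,-0.097,0.6],"twist": [0,0,0],"fingers": -1},{"offset": [0.093,-0.097,0.66],"twist": [0,0,0],"fingers": -1},{"offset": [0.093,-0.097,0.66],"twist": [0,0,0],"fingers": -1},{"offset": [0.093,-0.097,0.66],"twist": [0,0,0],"fingers": -1},{"offset": [0.093,-0.097,0.66],"twist": [0,0,0],"fingers": -1}])

```text
clock: 2.88
position: [0.5917, -0.0131, 0.0558]
ee_rot: [2.221, 2.22, 0.002]
force: [0.6, -0.3, 0.5]
width: 0.003
gripper_force: 0.0
```

Emit:
jog_arm(plan=[{"offset": [0,0,0.02],"fingers": -1,"twist": [0,0,0]},{"offset": [0,0,0.036],"fingers": -1,"twist": [0,0,0]},{"offset": [0,0,0.036],"fingers": -1,"twist": [0,0,0]}])

```text
clock: 3.25
position: [0.5907, -0.0131, 0.0491]
ee_rot: [-2.221, -2.221, 0.001]
force: [0.2, 0.2, -0.4]
width: 0.001
gripper_force: 0.0
```

Emit:
jog_arm(plan=[{"offset": [0,0,0.007],"fingers": -1,"twist": [0,0,0]},{"offset": [0,0,0.007],"fingers": -1,"twist": [0,0,0]}])

```text
clock: 3.5
position: [0.5909, -0.0131, 0.0482]
ee_rot: [-2.222, -2.221, 0.0]
force: [-0.5, -0.3, 0.3]
width: 0.005
gripper_force: 0.0
```

Emit:
jog_arm(plan=[{"offset": [0,0,0.007],"fingers": -1,"twist": [0,0,0]},{"offset": [0,0,0.007],"fingers": -1,"twist": [0,0,0]}])

```text
clock: 3.75
position: [0.5909, -0.0131, 0.0472]
ee_rot: [-2.222, -2.221, 0.0]
force: [1.4, 0.5, 1.0]
width: 0.006
gripper_force: 0.0
```

Emit:
jog_arm(plan=[{"offset": [0,0,0.004],"fingers": -1,"twist": [0,0,0]},{"offset": [0,0,0.004],"fingers": -1,"twist": [0,0,0]}])

```text
clock: 4.0
position: [0.5909, -0.0131, 0.0466]
ee_rot: [-2.222, -2.221, 0.0]
force: [0.3, 0.5, 0.5]
width: 0.002
gripper_force: 0.0
```

Emit:
jog_arm(plan=[{"offset": [0,0,0.004],"fingers": -1,"twist": [0,0,0]},{"offset": [0,0,0.004],"fingers": -1,"twist": [0,0,0]}])

```text
clock: 4.25
position: [0.5909, -0.0131, 0.046]
ee_rot: [2.221, 2.221, -0.0]
force: [0.6, -0.6, 0.1]
width: 0.003
gripper_force: 0.0
```

Emit:
jog_arm(plan=[{"offset": [0,0,0.005],"fingers": -1,"twist": [0,0,0]},{"offset": [0,0,0.005],"fingers": -1,"twist": [0,0,0]}])

```text
clock: 4.5
position: [0.5909, -0.0131, 0.0452]
ee_rot: [2.222, 2.221, -0.0]
force: [-0.2, 0.4, 0.3]
width: 0.005
gripper_force: 0.0
```

Emit:
jog_arm(plan=[{"offset": [0,0,0.004],"fingers": -1,"twist": [0,0,0]},{"offset": [0,0,0.004],"fingers": -1,"twist": [0,0,0]}])

```text
clock: 4.75
position: [0.5909, -0.0131, 0.0446]
ee_rot: [-2.221, -2.221, 0.0]
force: [-0.1, 0.7, -0.3]
width: 0.001
gripper_force: 0.0
```

Emit:
jog_arm(plan=[{"offset": [0,0,0.004],"fingers": -1,"twist": [0,0,0]},{"offset": [0,0,0.004],"fingers": -1,"twist": [0,0,0]}])

```text
clock: 5.0
position: [0.5909, -0.0131, 0.044]
ee_rot: [-2.221, -2.221, 0.0]
force: [0.5, -0.7, 0.3]
width: 0.005
gripper_force: 0.0
```

Emit:
jog_arm(plan=[{"offset": [0,0,0.004],"fingers": -1,"twist": [0,0,0]},{"offset": [0,0,0.004],"fingers": -1,"twist": [0,0,0]}])

```text
clock: 5.25
position: [0.5909, -0.0131, 0.0434]
ee_rot: [-2.221, -2.221, 0.0]
force: [-0.9, 0.1, 0.5]
width: 0.004
gripper_force: 0.0
```

Emit:
jog_arm(plan=[{"offset": [0,0,0.004],"fingers": -1,"twist": [0,0,0]},{"offset": [0,0,0.004],"fingers": -1,"twist": [0,0,0]}])

```text
clock: 5.5
position: [0.5909, -0.0131, 0.0429]
ee_rot: [2.222, 2.221, -0.0]
force: [0.3, -0.1, -0.1]
width: 0.004
gripper_force: 0.0
```

Emit:
jog_arm(plan=[{"offset": [0,0,0.004],"fingers": -1,"twist": [0,0,0]},{"offset": [0,0,0.004],"fingers": -1,"twist": [0,0,0]}])

```text
clock: 5.75
position: [0.5909, -0.0131, 0.0422]
ee_rot: [-2.222, -2.221, 0.0]
force: [-0.8, -0.1, -0.1]
width: 0.004
gripper_force: 0.0
```

Emit:
jog_arm(plan=[{"offset": [0,0,0.003],"fingers": -1,"twist": [0,0,0]},{"offset": [0,0,0.003],"fingers": -1,"twist": [0,0,0]}])

```text
clock: 6.0
position: [0.591, -0.0131, 0.0418]
ee_rot: [-2.222, -2.221, -0.0]
force: [0.1, 1.0, -0.4]
width: 0.004
gripper_force: 0.0
```

Emit:
jog_arm(plan=[{"offset": [0,0,0.003],"fingers": -1,"twist": [0,0,0]},{"offset": [0,0,0.003],"fingers": -1,"twist": [0,0,0]}])

```text
clock: 6.25
position: [0.5913, -0.0131, 0.0417]
ee_rot: [2.221, 2.221, 0.001]
force: [-1.3, -0.1, 4.2]
width: 0.003
gripper_force: 2.0
```

Emit:
jog_arm(plan=[{"offset": [0,0,0.0027],"fingers": -1,"twist": [0,0,0]},{"offset": [0,0,0.0027],"fingers": -1,"twist": [0,0,0]}])

```text
clock: 6.5
position: [0.5916, -0.0131, 0.0417]
ee_rot: [2.221, 2.221, 0.002]
force: [-0.1, -0.1, 7.7]
width: 0.005
gripper_force: 3.9
```

```bash
cat > arc.py <<'E'
import numpy as np,sys
a0,r,n,step=map(float,sys.argv[1:]) # start angle(deg), r, rows, step deg (world, signed); tool x=world y etc (yaw 0)
for k in range(1,int(n)+1):
    d=np.radians(step*k); A=np.radians(a0)
    w=r*np.array([np.cos(A+d)-np.cos(A),np.sin(A+d)-np.sin(A)])
    print([round(w[1]/.15,4),round(w[0]/.15,4)],'tz',round(-d/(2*np.pi),4))
E
python3 arc.py 100 .022 14 -5
```

```text
[np.float64(0.0017), np.float64(0.0127)] tz 0.0139
[np.float64(0.0022), np.float64(0.0255)] tz 0.0278
[np.float64(0.0017), np.float64(0.0383)] tz 0.0417
[np.float64(0.0), np.float64(0.0509)] tz 0.0556
[np.float64(-0.0028), np.float64(0.0634)] tz 0.0694
[np.float64(-0.0066), np.float64(0.0756)] tz 0.0833
[np.float64(-0.0115), np.float64(0.0875)] tz 0.0972
[np.float64(-0.0174), np.float64(0.0988)] tz 0.1111
[np.float64(-0.0243), np.float64(0.1096)] tz 0.125
[np.float64(-0.0321), np.float64(0.1197)] tz 0.1389
[np.float64(-0.0407), np.float64(0.1292)] tz 0.1528
[np.float64(-0.0502), np.float64(0.1378)] tz 0.1667
[np.float64(-0.0603), np.float64(0.1456)] tz 0.1806
[np.float64(-0.0711), np.float64(0.1525)] tz 0.1944
```

Emit:
jog_arm(plan=[{"offset": [0.0017,0.0127,0],"twist": [0,0,0.0139],"fingers": -1},{"offset": [0.0022,0.0255,0],"twist": [0,0,0.0278],"fingers": -1},{"offset": [0.0017,0.0383,0],"twist": [0,0,0.0417],"fingers": -1},{"offset": [0,0.0509,0],"twist": [0,0,0.0556],"fingers": -1}])

```text
clock: 7.0
position: [0.5994, -0.013, 0.0417]
ee_rot: [2.576, 1.797, 0.002]
force: [-1.0, -0.1, 6.7]
width: 0.004
gripper_force: 3.5
```

Emit:
jog_arm(plan=[{"offset": [0.0017,0.0127,0.0007],"twist": [0,0,0.0139],"fingers": -1},{"offset": [0.0022,0.0255,0.0007],"twist": [0,0,0.0278],"fingers": -1},{"offset": [0.0017,0.0383,0.0007],"twist": [0,0,0.0417],"fingers": -1},{"offset": [0,0.0509,0.0007],"twist": [0,0,0.0556],"fingers": -1},{"offset": [-0.0028,0.0634,0.0007],"twist": [0,0,0.0694],"fingers": -1}])

```text
clock: 7.62
position: [0.6083, -0.0166, 0.0417]
ee_rot: [2.904, 1.198, 0.003]
force: [0.0, 0.4, 6.8]
width: 0.004
gripper_force: 3.8
```

Emit:
jog_arm(plan=[{"offset": [0.0017,0.0127,0],"twist": [0,0,0.0139],"fingers": -1},{"offset": [0.0022,0.0255,0],"twist": [0,0,0.0278],"fingers": -1},{"offset": [0.0017,0.0383,0],"twist": [0,0,0.0417],"fingers": -1},{"offset": [0,0.0509,0],"twist": [0,0,0.0556],"fingers": -1},{"offset": [-0.0028,0.0634,0],"twist": [0,0,0.0694],"fingers": -1}])

```text
clock: 8.25
position: [0.615, -0.023, 0.0417]
ee_rot: [-3.094, -0.542, -0.004]
force: [0.7, 1.8, 7.3]
width: 0.006
gripper_force: 3.5
```

Emit:
jog_arm(plan=[{"offset": [0,0,-0.02],"twist": [0,0,0],"fingers": -1},{"offset": [0,0,-0.2],"twist": [0,0,0],"fingers": -1},{"offset": [0.01,0.06,-0.5],"twist": [0,0,0.027],"fingers": -1},{"offset": [0.01,0.06,-0.8],"twist": [0,0,0.054],"fingers": -1},{"offset": [0.01,0.06,-0.8],"twist": [0,0,0.0806],"fingers": -1},{"offset": [0.01,0.06,-0.8],"twist": [0,0,0.0806],"fingers": -0.4},{"offset": [0.01,0.06,-0.8],"twist": [0,0,0.0806],"fingers": -0.4}])

```text
clock: 9.12
position: [0.6176, -0.0316, 0.1601]
ee_rot: [3.132, -0.239, -0.003]
force: [-0.1, 1.3, -0.4]
width: 0.177
gripper_force: 0.0
```

Run:
```python
from h import *
s=observe();print(s['position'],s['ee_rot'],s['width'],s['joints'].round(2))
c=cam('wrist'); np.save('cw2.npy',np.array(c,dtype=object),allow_pickle=True)
save('wrist','wrist2')
for t in ['disc_center','disc_flat','bar_face','jaw_grip']:
    print(t,[(round(d['conf'],2),np.round(np.array(d['at'])*[400,640],1)[::-1]) for d in landmark_of(t,'wrist')])
for i,d in enumerate(regions_of('disc_center','wrist')):
    b=np.array(d['box'])*[640,400,640,400]; print(d['conf'],b)
    q,cost=discfit(d['region'],c,.0247,[.595,-.036,-.16]);print(q,cost)
    if i==0: np.save('regA.npy',d['region'])
```

```text
[ 0.61763511 -0.03156559  0.16007464] [ 3.13211105e+00 -2.39440760e-01 -2.55873196e-03] 0.17664913260625478 [-0.41  0.55  0.56  1.72 -0.34  0.98 -1.44]
disc_center [(0.91, array([334. , 216.6]))]
disc_flat [(0.65, array([325.4, 175.6])), (0.56, array([324.6,  21. ]))]
bar_face [(0.85, array([332.4, 165.6]))]
jaw_grip [(0.84, array([330.9, 330.8]))]
0.95 [258.816   0.    107.52   31.08 ]
[ 0.78859959 -0.04759412  1.26376302] 1787.35415995121
0.78 [4.57216e+02 4.00000e-01 9.33120e+01 3.31200e+01]
[ 1.0325179  -0.45127712  4.9881087 ] 21428.041862487793
0.75 [283.072 167.92  104.192  96.72 ]
[ 0.59877352 -0.03786873  0.1348572 ] 288.28500485420227
```

View pics/wrist2.png

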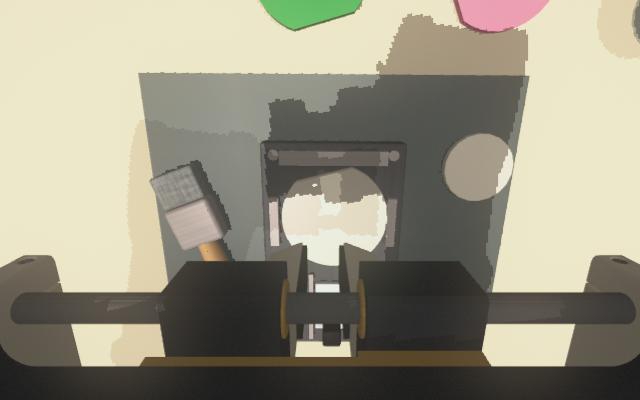

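Emit:
jog_arm(plan=[{"offset": [0.025,0.03,0.25],"twist": [0,0,0],"fingers": -1},{"offset": [0.025,0.03,0.5],"twist": [0,0,0],"fingers": -1},{"offset": [0.025,0.03,0.7],"twist": [0,0,0],"fingers": -1},{"offset": [0.025,0.03,0.76],"twist": [0,0,0],"fingers": -1},{"offset": [0.025,0.03,0.76],"twist": [0,0,0],"fingers": -1},{"offset": [0.025,0.03,0.76],"twist": [0,0,0],"fingers": -1}])

```text
clock: 10.18
position: [0.6222, -0.0369, 0.0482]
ee_rot: [-3.132, 0.247, -0.003]
force: [0.5, -0.0, -0.6]
width: 0.008
gripper_force: 0.0
```

Emit:
jog_arm(plan=[{"offset": [0,0,0.01],"fingers": -1,"twist": [0,0,0]},{"offset": [0,0,0.01],"fingers": -1,"twist": [0,0,0]},{"offset": [0,0,0.01],"fingers": -1,"twist": [0,0,0]}])

```text
clock: 10.55
position: [0.6214, -0.0366, 0.0456]
ee_rot: [-3.132, 0.246, -0.001]
force: [-0.2, 0.1, 0.1]
width: 0.001
gripper_force: 0.0
```

Emit:
jog_arm(plan=[{"offset": [0,0,0.01],"fingers": -1,"twist": [0,0,0]},{"offset": [0,0,0.018],"fingers": -1,"twist": [0,0,0]},{"offset": [0,0,0.018],"fingers": -1,"twist": [0,0,0]},{"offset": [0,0,0.018],"fingers": -1,"twist": [0,0,0]}])

```text
clock: 11.05
position: [0.6213, -0.0368, 0.0427]
ee_rot: [3.132, -0.247, -0.0]
force: [-0.5, -0.1, -0.0]
width: 0.005
gripper_force: 0.0
```

Emit:
jog_arm(plan=[{"offset": [0,0,0.004],"fingers": -1,"twist": [0,0,0]},{"offset": [0,0,0.004],"fingers": -1,"twist": [0,0,0]}])

```text
clock: 11.3
position: [0.6213, -0.0367, 0.0421]
ee_rot: [3.132, -0.247, 0.0]
force: [0.7, -0.3, -0.5]
width: 0.007
gripper_force: 0.0
```

Emit:
jog_arm(plan=[{"offset": [0,0,0.004],"fingers": -1,"twist": [0,0,0]},{"offset": [0,0,0.004],"fingers": -1,"twist": [0,0,0]}])

```text
clock: 11.55
position: [0.6216, -0.0368, 0.0418]
ee_rot: [-3.132, 0.247, -0.001]
force: [-1.0, 1.2, 3.3]
width: 0.002
gripper_force: 1.6
```

Emit:
jog_arm(plan=[{"offset": [0,0,0.0033],"fingers": -1,"twist": [0,0,0]},{"offset": [0,0,0.0033],"fingers": -1,"twist": [0,0,0]}])

```text
clock: 11.8
position: [0.6219, -0.0369, 0.0417]
ee_rot: [-3.132, 0.247, -0.002]
force: [-0.9, 0.5, 7.6]
width: 0.005
gripper_force: 3.7
```

Emit:
jog_arm(plan=[{"offset": [0.0017,0.0127,0],"twist": [0,0,0.0139],"fingers": -1},{"offset": [0.0022,0.0255,0],"twist": [0,0,0.0278],"fingers": -1},{"offset": [0.0017,0.0383,0],"twist": [0,0,0.0417],"fingers": -1},{"offset": [0,0.0509,0],"twist": [0,0,0.0556],"fingers": -1},{"offset": [-0.001,0.056,0],"twist": [0,0,0.061],"fingers": -1},{"offset": [-0.001,0.056,0],"twist": [0,0,0.061],"fingers": -1}])

```text
clock: 12.55
position: [0.6207, -0.0451, 0.0417]
ee_rot: [-3.027, 0.839, -0.003]
force: [0.3, 0.6, 7.3]
width: 0.007
gripper_force: 3.4
```

Run:
```python
from h import *
c=tuple(np.load('cw2.npy',allow_pickle=True)); c=(c[0],float(c[1]))
c1=tuple(np.load('cw1.npy',allow_pickle=True)); c1=(c1[0],float(c1[1]))
o=[(c,[.038,0,.020],[332.4,165.6],1),(c,[.056,.061,.016],[262,142],1),(c,[.056,-.061,.016],[406,142],1)]
o+=[(c1,[.038,0,.020],[365.3,217.1],1)]+[(c1,[*xy,.016],uv,1) for xy,uv in [((-.14,.061),(159,110)),((.056,.061),(397,149)),((-.14,-.061),(154,249))]]
o2=[(a,[P[0],P[1],P[2]+.0007-.004],u,w) for a,P,u,w in o]
p,r=fitpose(o2,[.6,-.04,-.15,.004],.0001);print(p,r)
T=R.from_euler('z',p[2]).as_matrix()
for cc,u in [(c,(330.9,330.8)),(c1,(184.3,196.1))]:
    w=ray('',*u,.0367,cc); print(w,T.T@(w-[p[0],p[1],0]))
```

```text
[ 0.60474902 -0.03731379 -0.15711732  0.00398455] [ 0.2 -0.9 -3.7 -0.3  1.1  0.5 -0.5  0.2 -2.8 -0.6  3.5 -0.2 -0.1  1.2
 -0.2]
[ 0.49437777 -0.01985312  0.0367    ] [-1.11743853e-01 -2.43730806e-05  3.67000000e-02]
[ 0.4980821 -0.0200453  0.0367   ] [-0.10805508  0.00036544  0.0367    ]
```

Emit:
jog_arm(plan=[{"offset": [0,0,-0.02],"twist": [0,0,0],"fingers": -1},{"offset": [0,0,-0.25],"twist": [0,0,0],"fingers": -1},{"offset": [-0.2,0.07,-0.52],"twist": [0,0,-0.02],"fingers": -1},{"offset": [-0.5,0.18,-0.52],"twist": [0,0,-0.04],"fingers": 0.1},{"offset": [-0.79,0.283,-0.52],"twist": [0,0,-0.061],"fingers": 0.1},{"offset": [-0.79,0.283,-0.52],"twist": [0,0,-0.061],"fingers": 0.1},{"offset": [-0.79,0.283,-0.52],"twist": [0,0,-0.061],"fingers": 0.1},{"offset": [-0.79,0.283,-0.52],"twist": [0,0,-0.061],"fingers": 0.1}])

```text
clock: 13.55
position: [0.4976, -0.0207, 0.119]
ee_rot: [3.131, -0.248, 0.002]
force: [0.5, 0.7, -0.1]
width: 0.5
gripper_force: 0.0
```

Run:
```python
from h import *
s=observe();print(s['position'],s['ee_rot'],s['width'],s['joints'].round(2))
c=cam('wrist'); np.save('cw3.npy',np.array(c,dtype=object),allow_pickle=True)
save('wrist','wrist3')
for t in ['disc_center','disc_flat','bar_face','jaw_grip']:
    print(t,[(round(d['conf'],2),np.round(np.array(d['at'])*[400,640],1)[::-1]) for d in landmark_of(t,'wrist')])
for i,d in enumerate(regions_of('disc_center','wrist')):
    b=np.array(d['box'])*[640,400,640,400]; print(d['conf'],b)
    q,cost=discfit(d['region'],c,.0247,[.597,-.036,-.16]);print(q,cost)
p=[.6047,-.0373,-.157]; T=R.from_euler('z',p[2]).as_matrix()
print(proj('',[T@np.array(P)+[p[0],p[1],.0007] for P in [(.038,.045,.022),(.038,-.045,.022),(-.117,.008,.05),(-.117,-.008,.05),(-.101,.008,.05)]],c))
```

```text
[ 0.49757178 -0.02070124  0.11903913] [ 3.13125363e+00 -2.47771132e-01  1.53768979e-03] 0.4998630147782153 [-0.51  0.42  0.59  2.06 -0.34  0.75 -1.44]
disc_center [(0.82, array([324.6,  63.3])), (0.58, array([313.9, 336.8]))]
disc_flat [(0.58, array([285.1, 363.9]))]
bar_face [(0.2, array([324.3, 222.4]))]
jaw_grip [(0.64, array([324.4, 220.5])), (0.63, array([324.5,  61.4]))]
0.92 [263.68  322.8   101.696  35.48 ]
[ 0.01078759  0.05986984 -0.30648411] 9804.52851486206
0.87 [251.584   0.    143.808 133.68 ]
[ 0.59799176 -0.03786251 -0.1542794 ] 1284.013567686081
[[247.79408281 -18.67913045]
 [397.26628607 -18.74288384]
 [310.54089592 237.83450166]
 [334.88566696 237.81491165]
 [310.26827076 214.81097293]]
```

View pics/wrist3.png

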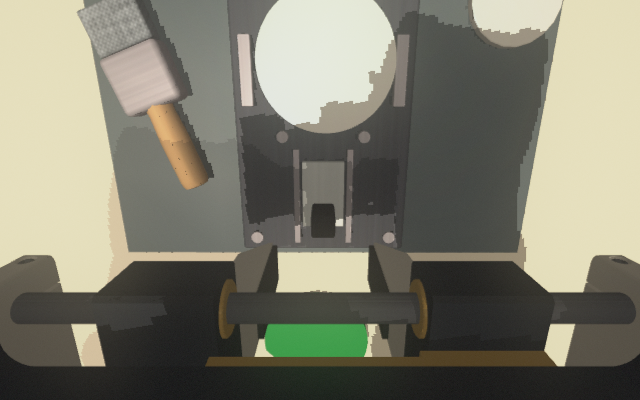

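Emit:
jog_arm(plan=[{"offset": [0.25,0,-0.3],"twist": [0,0,0],"fingers": 0.1},{"offset": [0.5,0,-0.5],"twist": [0,0,0],"fingers": 0.1},{"offset": [0.7,0,-0.5],"twist": [0,0,0],"fingers": 0.1},{"offset": [0.7,0,-0.5],"twist": [0,0,0],"fingers": 0.1},{"offset": [0.7,0,-0.5],"twist": [0,0,0],"fingers": 0.1}])

```text
clock: 14.48
position: [0.5991, -0.0369, 0.1933]
ee_rot: [3.132, -0.247, -0.003]
force: [-0.4, -0.2, -0.2]
width: 0.551
gripper_force: 0.0
```

Run:
```python
from h import *
c=cam('wrist'); im=save('wrist','wrist4')
for i,d in enumerate(regions_of('disc_center','wrist')):
    b=np.array(d['box'])*[640,400,640,400]; print(d['conf'],b)
    q,cost=discfit(d['region'],c,.0247,[.597,-.036,-.16]);print(q,cost)
print(landmark_of('disc_flat','wrist'))
p=[.6047,-.0373,-.157]; T=R.from_euler('z',p[2]).as_matrix()
uv=proj('',T@np.array([-.01,0,.02])+[p[0],p[1],0],c)[0].astype(int);print(uv)
x,y=uv; cr=im[max(0,y-80):y+80,x-100:x+100,::-1]; cv2.imwrite('pics/w4c.png',cv2.resize(cr,None,fx=4,fy=4)[:600])
```

```text
0.95 [278.592 146.52   93.504  86.08 ]
[ 0.59819513 -0.0380529  -0.17040525] 77.04710102081299
0.78 [2.6432e+02 1.2000e-01 7.6992e+01 1.5080e+01]
[ 0.78842615 -0.04663749  1.51310141] 2126.2648240327835
0.65 [436.416   1.     65.408  16.68 ]
[ 1.02496673 -0.45363769 -1.02759537] 31987.17024230957
0.62 [282.496 334.6    71.104  25.28 ]
[ 0.03314263  0.06160157 -5.06875763] 9662.168731689453
[{'at': [0.3602, 0.5155], 'conf': 0.97}, {'at': [0.0152, 0.4958], 'conf': 0.85}]
[322 189]
```

View pics/w4c.png

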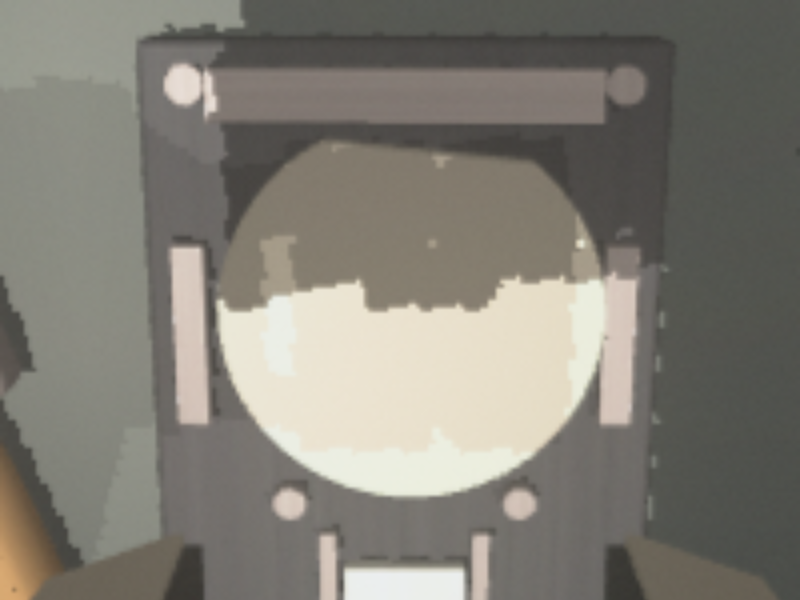

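Emit:
jog_arm(plan=[{"offset": [-0.35,0,0.1],"twist": [0,0,0],"fingers": 0.1},{"offset": [-0.7,0,0.4],"twist": [0,0,0],"fingers": 0.1},{"offset": [-0.7,0,0.5],"twist": [0,0,0],"fingers": 0.1},{"offset": [-0.7,0,0.6],"twist": [0,0,0],"fingers": 0.1},{"offset": [-0.7,0,0.8],"twist": [0,0,0],"fingers": 0.1},{"offset": [-0.7,0,0.9],"twist": [0,0,0],"fingers": 0.1},{"offset": [-0.7,0,0.9],"twist": [0,0,0],"fingers": 0.1},{"offset": [-0.7,0,0.9],"twist": [0,0,0],"fingers": 0.1}])

```text
clock: 15.62
position: [0.4971, -0.0207, 0.0596]
ee_rot: [-3.132, 0.247, -0.002]
force: [0.2, -0.4, 0.3]
width: 0.551
gripper_force: 0.0
```

Emit:
jog_arm(plan=[{"offset": [0,0,0.05],"twist": [0,0,0],"fingers": 0.1},{"offset": [0,0,0.105],"twist": [0,0,0],"fingers": 0.1},{"offset": [0,0,0.105],"twist": [0,0,0],"fingers": 0.1},{"offset": [0,0,0.105],"twist": [0,0,0],"fingers": -0.3},{"offset": [0,0,0.105],"twist": [0,0,0],"fingers": -1},{"offset": [0,0,0.105],"twist": [0,0,0],"fingers": -1},{"offset": [0,0,0.105],"twist": [0,0,0],"fingers": -1},{"offset": [0,0,0.105],"twist": [0,0,0],"fingers": -1}], newtons=45)

```text
clock: 16.62
position: [0.4964, -0.0206, 0.0433]
ee_rot: [3.132, -0.247, 0.0]
force: [-0.0, -1.4, 2.1]
width: 0.172
gripper_force: 45.0
```

Emit:
jog_arm(plan=[{"offset": [0.02,0,0],"twist": [0,0,0],"fingers": -1},{"offset": [0.04,0,0],"twist": [0,0,0],"fingers": -1},{"offset": [0.06,0,0],"twist": [0,0,0],"fingers": -1},{"offset": [0.08,0,0],"twist": [0,0,0],"fingers": -1},{"offset": [0.09,0,0],"twist": [0,0,0],"fingers": -1},{"offset": [0.09,0,0],"twist": [0,0,0],"fingers": -1}])

```text
clock: 17.38
position: [0.5102, -0.0228, 0.0433]
ee_rot: [3.132, -0.247, 0.001]
force: [-1.0, -2.8, 3.8]
width: 0.172
gripper_force: 45.0
```

Emit:
jog_arm(plan=[{"offset": [0.006,0,0],"twist": [0,0,0],"fingers": -1},{"offset": [0.012,0,0],"twist": [0,0,0],"fingers": -1},{"offset": [0.018,0,0],"twist": [0,0,0],"fingers": -1}])

```text
clock: 17.75
position: [0.5123, -0.0231, 0.0433]
ee_rot: [3.132, -0.247, -0.0]
force: [-2.2, -2.8, 5.5]
width: 0.168
gripper_force: 45.0
```

Emit:
jog_arm(plan=[{"offset": [0.006,0.001,-0.002],"twist": [0,0,0],"fingers": -1},{"offset": [0.012,0.002,-0.003],"twist": [0,0,0],"fingers": -1},{"offset": [0.018,0.002,-0.003],"twist": [0,0,0],"fingers": -1}])

```text
clock: 18.12
position: [0.5146, -0.0235, 0.0434]
ee_rot: [-3.132, 0.246, 0.001]
force: [-1.5, -0.7, -1.2]
width: 0.171
gripper_force: 45.0
```

Emit:
jog_arm(plan=[{"offset": [0.006,0,0],"twist": [0,0,0],"fingers": -1},{"offset": [0.012,0,0],"twist": [0,0,0],"fingers": -1},{"offset": [0.012,0,0],"twist": [0,0,0],"fingers": -1}])

```text
clock: 18.5
position: [0.5166, -0.0238, 0.0435]
ee_rot: [-3.132, 0.246, 0.001]
force: [-1.6, -0.0, -5.4]
width: 0.172
gripper_force: 45.0
```

Emit:
jog_arm(plan=[{"offset": [0.005,0,0.002],"twist": [0,0,0],"fingers": -1},{"offset": [0.01,0,0.003],"twist": [0,0,0],"fingers": -1},{"offset": [0.01,0,0.003],"twist": [0,0,0],"fingers": -1}])

```text
clock: 18.88
position: [0.5187, -0.0242, 0.0434]
ee_rot: [-3.132, 0.246, -0.001]
force: [-1.4, -0.3, -1.6]
width: 0.17
gripper_force: 45.0
```

Emit:
jog_arm(plan=[{"offset": [0.003,0,0],"twist": [0,0,0],"fingers": -1},{"offset": [0.006,0,0],"twist": [0,0,0],"fingers": -1},{"offset": [0.006,0,0],"twist": [0,0,0],"fingers": -1}])

```text
clock: 19.25
position: [0.5194, -0.0243, 0.0434]
ee_rot: [-3.132, 0.247, -0.001]
force: [-1.1, 0.4, -0.2]
width: 0.168
gripper_force: 45.0
```

Emit:
jog_arm(plan=[{"offset": [0.003,0,0],"twist": [0,0,0],"fingers": -1},{"offset": [0.006,0,0],"twist": [0,0,0],"fingers": -1},{"offset": [0.006,0,0],"twist": [0,0,0],"fingers": -1}])

```text
clock: 19.62
position: [0.5203, -0.0244, 0.0433]
ee_rot: [-3.132, 0.247, -0.001]
force: [-2.3, 0.4, 1.6]
width: 0.173
gripper_force: 45.0
```

Emit:
jog_arm(plan=[{"offset": [0.003,0,0],"twist": [0,0,0],"fingers": -1},{"offset": [0.006,0,0],"twist": [0,0,0],"fingers": -1},{"offset": [0.006,0,0],"twist": [0,0,0],"fingers": -1}])

```text
clock: 20.0
position: [0.5211, -0.0246, 0.0433]
ee_rot: [-3.132, 0.247, -0.001]
force: [-2.1, -0.2, 2.8]
width: 0.169
gripper_force: 45.0
```

Emit:
jog_arm(plan=[{"offset": [0.003,0,0],"twist": [0,0,0],"fingers": -1},{"offset": [0.006,0,-0.001],"twist": [0,0,0],"fingers": -1},{"offset": [0.006,0,-0.001],"twist": [0,0,0],"fingers": -1}])

```text
clock: 20.38
position: [0.5218, -0.0247, 0.0433]
ee_rot: [-3.132, 0.246, 0.0]
force: [-1.5, -0.2, 2.3]
width: 0.173
gripper_force: 45.0
```

Emit:
jog_arm(plan=[{"offset": [0.003,0,0],"twist": [0,0,0],"fingers": -1},{"offset": [0.006,0,0],"twist": [0,0,0],"fingers": -1},{"offset": [0.006,0,0],"twist": [0,0,0],"fingers": -1}])

```text
clock: 20.75
position: [0.5227, -0.0249, 0.0433]
ee_rot: [-3.132, 0.247, 0.0]
force: [-2.5, 0.4, 2.5]
width: 0.173
gripper_force: 45.0
```

Emit:
jog_arm(plan=[{"offset": [0.002,0,0],"twist": [0,0,0],"fingers": -1},{"offset": [0.004,0,0],"twist": [0,0,0],"fingers": -1},{"offset": [0.004,0,0],"twist": [0,0,0],"fingers": -1}])

```text
clock: 21.12
position: [0.5227, -0.0249, 0.0433]
ee_rot: [-3.132, 0.247, 0.002]
force: [-5.0, 0.9, 5.0]
width: 0.177
gripper_force: 45.0
```

Run:
```python
from h import *
c=cam('wrist'); im=save('wrist','wrist5')
ims=save('side','side5')
cs=cam('side'); p=[.6047,-.0373,-.157]; T=R.from_euler('z',p[2]).as_matrix()
x,y=proj('',T@np.array([-.02,0,.02])+[p[0],p[1],0],cs)[0].astype(int)
a=cv2.resize(im[0:280,120:520,::-1],(800,560))
cv2.imwrite('pics/w5.png',cv2.resize(im[0:260,160:480,::-1],(500,406)))
b=cv2.resize(ims[y-35:y+35,x-60:x+60,::-1],(500,292)); A=cv2.resize(im[0:190,160:480,::-1],(500,297))
cv2.imwrite('pics/c5.png',np.vstack([A,b]))
```

```text
(no output)
```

View pics/c5.png

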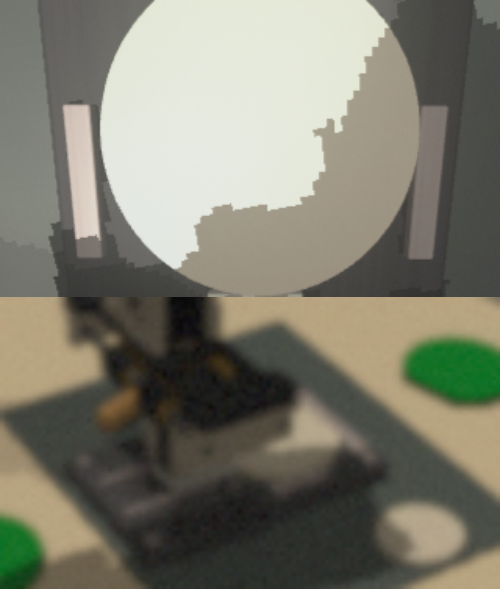

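Emit:
jog_arm(plan=[{"offset": [0.002,0,-0.001],"twist": [0,0,0],"fingers": -1},{"offset": [0.004,0,-0.002],"twist": [0,0,0],"fingers": -1},{"offset": [0.004,0,-0.002],"twist": [0,0,0],"fingers": -1}])

```text
clock: 21.6
position: [0.5228, -0.0249, 0.0434]
ee_rot: [-3.132, 0.246, 0.003]
force: [-5.1, 2.1, 3.3]
width: 0.172
gripper_force: 45.0
```

Emit:
jog_arm(plan=[{"offset": [0.003,0,-0.001],"twist": [0,0,0],"fingers": -1},{"offset": [0.006,0,-0.002],"twist": [0,0,0],"fingers": -1},{"offset": [0.006,0,-0.002],"twist": [0,0,0],"fingers": -1}])

```text
clock: 21.98
position: [0.5228, -0.0249, 0.0434]
ee_rot: [-3.132, 0.246, 0.006]
force: [-7.2, 1.0, 2.2]
width: 0.167
gripper_force: 45.0
```

Emit:
jog_arm(plan=[{"offset": [0.004,0,-0.001],"twist": [0,0,0],"fingers": -1},{"offset": [0.008,0,-0.001],"twist": [0,0,0],"fingers": -1},{"offset": [0.012,0,-0.002],"twist": [0,0,0],"fingers": -1},{"offset": [0.012,0,-0.002],"twist": [0,0,0],"fingers": -1}])

```text
clock: 22.48
position: [0.523, -0.0249, 0.0434]
ee_rot: [-3.131, 0.246, 0.011]
force: [-12.0, 3.1, 5.7]
width: 0.17
gripper_force: 45.0
```

Emit:
jog_arm(plan=[{"offset": [0.005,0,-0.001],"twist": [0,0,0],"fingers": -1},{"offset": [0.009,0,-0.002],"twist": [0,0,0],"fingers": -1},{"offset": [0.009,0,-0.002],"twist": [0,0,0],"fingers": -1},{"offset": [0.009,0,-0.002],"twist": [0,0,0],"fingers": -1}])

```text
clock: 22.98
position: [0.5231, -0.0249, 0.0434]
ee_rot: [-3.131, 0.246, 0.014]
force: [-15.2, 2.5, 6.6]
width: 0.174
gripper_force: 45.0
```

Emit:
jog_arm(plan=[{"offset": [0.002,0,-0.001],"twist": [0,0,0],"fingers": -1},{"offset": [0.002,0,-0.001],"twist": [0,0,0],"fingers": -1},{"offset": [0.002,0,-0.001],"twist": [0,0,0],"fingers": -1},{"offset": [0.002,0,-0.001],"twist": [0,0,0],"fingers": -1},{"offset": [0.002,0,-0.001],"twist": [0,0,0],"fingers": -1},{"offset": [0.002,0,-0.001],"twist": [0,0,0],"fingers": -1}])

```text
clock: 23.72
position: [0.5231, -0.0249, 0.0434]
ee_rot: [-3.131, 0.246, 0.015]
force: [-15.9, 3.1, 6.4]
width: 0.167
gripper_force: 45.0
```

Emit:
jog_arm(plan=[{"offset": [-0.01,0,0.001],"twist": [0,0,0],"fingers": -1},{"offset": [-0.02,0,0.001],"twist": [0,0,0],"fingers": -1},{"offset": [-0.029,0,0.001],"twist": [0,0,0],"fingers": -1},{"offset": [-0.029,0,0.001],"twist": [0,0,0],"fingers": -1}])

```text
clock: 24.22
position: [0.5228, -0.0249, 0.0437]
ee_rot: [3.132, -0.246, -0.004]
force: [-2.0, 1.6, -16.6]
width: 0.168
gripper_force: 45.0
```

Emit:
jog_arm(plan=[{"offset": [0,0,0.004],"twist": [0,0,0],"fingers": -1},{"offset": [0,0,0.008],"twist": [0,0,0],"fingers": -1},{"offset": [0,0,0.008],"twist": [0,0,0],"fingers": -1}])

```text
clock: 24.6
position: [0.5228, -0.0249, 0.0434]
ee_rot: [-3.131, 0.247, 0.003]
force: [-6.7, 1.9, -2.5]
width: 0.169
gripper_force: 45.0
```

Emit:
jog_arm(plan=[{"offset": [0,0,0],"twist": [0,0,0],"fingers": 0.0},{"offset": [0,0,0],"twist": [0,0,0],"fingers": 0.1},{"offset": [0,0,0],"twist": [0,0,0],"fingers": 0.1},{"offset": [0,0,0],"twist": [0,0,0],"fingers": 0.1},{"offset": [0,0,-0.1],"twist": [0,0,0],"fingers": 0.1},{"offset": [0,0,-0.4],"twist": [0,0,0],"fingers": 0.1},{"offset": [0.3,0,-0.8],"twist": [0,0,0],"fingers": 0.1},{"offset": [0.5,0,-0.95],"twist": [0,0,0],"fingers": 0.1},{"offset": [0.5,0,-0.95],"twist": [0,0,0],"fingers": 0.1},{"offset": [0.5,0,-0.95],"twist": [0,0,0],"fingers": 0.1},{"offset": [0.5,0,-0.95],"twist": [0,0,0],"fingers": 0.1}])

```text
clock: 25.98
position: [0.5964, -0.0366, 0.185]
ee_rot: [-3.132, 0.247, 0.004]
force: [0.1, -0.9, -0.4]
width: 0.548
gripper_force: 0.0
```

Run:
```python
from h import *
c=cam('wrist'); im=save('wrist','wrist6')
p=[.6047,-.0373,-.157]; T=R.from_euler('z',p[2]).as_matrix()
for d in regions_of('disc_center','wrist')[:3]:
    q,cost=discfit(d['region'],c,.0247,[.6,-.036,-.16]);print(d['conf'],q,cost)
x,y=proj('',T@np.array([-.01,0,.02])+[p[0],p[1],0],c)[0].astype(int);print(x,y)
cv2.imwrite('pics/w6c.png',cv2.resize(im[max(0,y-70):y+80,x-100:x+100,::-1],(800,600)))
```

```text
0.85 [ 0.78843845 -0.04210339  4.42368411] 4269.504768848419
0.83 [ 0.60407777 -0.03898063 -0.15491262] 17.627416610717773
0.7 [ 1.02925709 -0.46956264  6.35487549] 32947.12257385254
322 189
```

View pics/w6c.png

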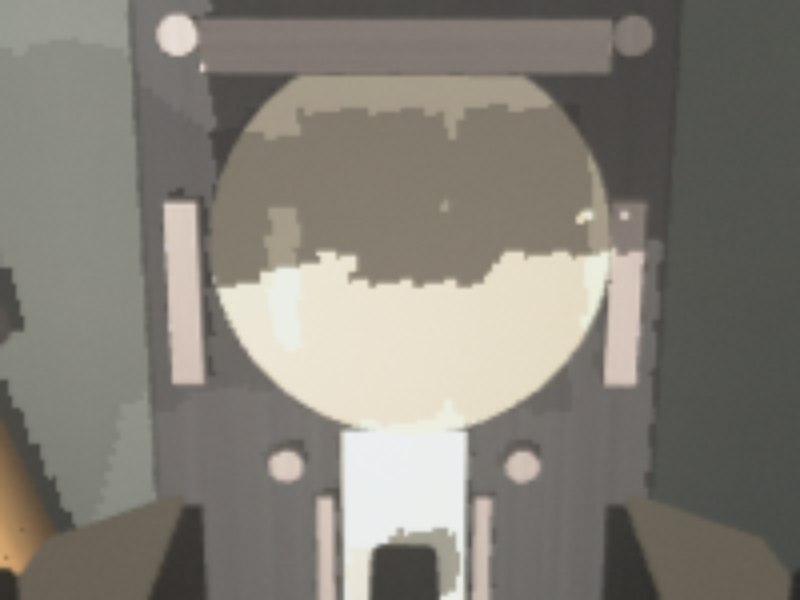

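The picture shows the flat flush on the bar (row 75), with the jaw face at the disc's rear edge (row 430). The tool is clear of everything, so I'm handing in.

```bash
python3 -c "
from cell import *
print(sign_off())"
```

```text
the job is handed in; nothing more can be done
None
```

The job is handed in at about 26 s: the disc was turned, its flat squared flush on the bar, seated with about 14 N (estimated from the wrist force, read at about 16 N less jaw friction) for over half a second, and released with the jaw touching it.

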